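# Close and seal two sample cups in the bench press

### The arm

A 6-joint arm with a two-finger parallel gripper is mounted at the origin on the work surface. World frame = base frame: x ahead of the robot, y to its left, z up, the work surface at z = 0. Lengths are in mm, angles in rad, forces in N, time in s.
With the tool pointing down it reaches from about 400 to 925 mm from the base axis. Payload 12.5 kg.
Tool frame: the origin (TCP) lies midway between the tips of the shut fingers; the grasp point (between the pads) lies 19 mm behind it; z points along the fingers, y is the line along which they close (so a half turn about z gives the same grasp; the last joint's range is limited). The gripper opens to 95 mm and grips with 3 to 60 N. Pads are 20 mm wide; open, the fingers measure 119 mm over their backs; the gripper's body (75 mm by 180 mm) begins 59 mm behind the grasp point.
Start: joints at [-1.227, 0.491, 1.559, -0, 1.092, -0.106], TCP at [271.765, -562.841, 214.661] pointing down, gripper open.
Joint ranges: [-3.1, 3.1], [-0.84, 2.19], [0.05, 2.79], [-1.13, 4.28], [0.06, 2.93], [-2.69, 2.69]. Speed limits (rad/s): [2.22, 2.22, 2.79, 3.14, 3.14, 3.14].

### API

Orientations are given as [roll, pitch, yaw] about the fixed x, y, z axes, in that order (R = Rz(yaw) Ry(pitch) Rx(roll)).
In Python, from cell import env gives the robot as it stands.
- The arm moves only by the tool arm_command, never from a script. Its argument "targets" is a list of rows, each a list of 5 numbers: the shift along the tool's x, y, z in mm, then the turn about the tool's z in degrees, then the opening, from 0 (shut) to 1 (fully open). In form: [[tx, ty, tz, roll, fingers], ...]. A call has 1 to 5 rows; each row is the pose to reach, as a shift and turn from the pose commanded when the call began, along the tool's axes at that moment; what a row does not reach only later rows make up. A row lasts 1/10 s, in which the tool goes at most 50 mm and 8.59 degrees, less where a joint would pass 70% of its speed; a pose out of reach is approached as far as the arm can. A call with a gripper value outside its range is refused whole. The fingers move at their own pace and stop on an object; the grip force is fixed at half the most. Time passes only in rows, so rows that repeat a pose let the fingers close. It gives the time, the measured TCP pose, the force, the opening and the grip force at its end, in the units of the state.
- env.state(): the state, without advancing time (a new reading comes with each control period).
- env.read_camera(name): name is "scene" or "side" or "wrist"; returns a dict with "frame" (400x640x3 uint8, red, green, blue), "vertical_fov" (degrees; the focal length in pixels is half the picture's height over the tangent of half this angle, whatever the lens; pixels are square), "cx", "cy" (the principal point, pixels), "world_from_camera" (4x4, takes a point from camera to world coordinates); the wrist camera has in their place "hand_eye" (4x4, takes a point from camera to tool coordinates, whose origin is the TCP and whose axes are the flange's). Camera axes: x right, y down, z forward; pixel columns grow to the right and rows downward; lengths in mm; the calibration is good to about 2 mm. A picture is of the moment at which its call begins: read the wrist's pose just before it. There is no depth.
- env.job_done(): hands the job in; it is judged then, once.
The state is a dict: "t": time; "joints": joint angles; "qvel": joint speeds; "tau": joint torques, N m; "eef_pos": TCP position; "tcp_rot": TCP orientation; "ft_force": force on the tool from outside, world axes, zero at the start; "moment": the same for the moment, N m; "opening": opening from 0.0 (shut) to 1.0 (fully open); "grip_force": force on a finger pad.
Only numpy, scipy, OpenCV 4.12 (cv2) and the standard library are available. Lean on these libraries where they do the work, as an engineer would, in place of code of your own. Each camera call takes 0.05 s, during which the arm holds its last target. There are 200 camera calls.

### The job

Seal the two steel sample cups standing in the bench press's sliding carriage: first press each lid straight down until it is fully home on its cup, then push the carriage along its guide to the end stop so both cups stand under the ram. Pull the press's sprung lever down to the bottom of its stroke, hold it there a moment, then ease it back up slowly to its rest under control (never let it spring back), and let go. Leave the other things on the bench undisturbed.

Things in the scene. Friction and masses are not known exactly. Their poses are not given: they have to be found in the camera images.
- press: grey hand press with blue head, fixed to the bench. Origin: underside of base, on the bench. x points from its front to its back, y along the carriage guide to the end stop, z up. Base 30 mm thick, x -80 to 120, y -210 to 190 mm. Head x -52 to 112, y 55 to 125, z 155 to 240 mm, on a column at x 65 to 115, y 45 to 135.
- ram_foot (a point): centre of the underside of the ram's steel foot, 50 mm (press x) by 104 mm (press y), under the head; at z 120 mm with the lever at rest, comes down 32 mm with the lever, to just above closed lids.
- carriage (a joint): travel of the aluminium carriage (84 x 130 x 15 mm, its underside at z 32 mm) along the press's +y: 0 = fully out, 0.17 m = at the end stop, cups under the ram. Stays where left, about 3 N of friction. It starts 0 to 20 mm from fully out.
- push_tab (a point): point in the middle of the outer (-y) face of the carriage's upright black push tab, 55 mm wide along press x, 8 mm thick, its top edge at z 87 mm and lower edge at z 32 mm; this point is at z 77 mm. The space on its -y side is free. Axes as the press's.
- lid_a (a joint): how far the lid of the cup nearer the ram has gone down: 0.010 m = fully home; smaller values = that much proud (starts 0.001 to 0.006). Stiff friction fit: about 6 N to move, then a hard stop; stays where left.
- lid_b (a joint): the same for the lid of the cup farther from the ram (nearer the push tab).
- lid_a_top (a point): centre of the flat top of the lid of the cup nearer the ram: steel disc 44 mm across, 5 thick; a black rubber plug below it shows while the lid is proud. Cup: steel, 40 mm across, 35 high, fixed in the carriage. The top is at z 87 mm when fully home, up to 9 mm higher at the start. Axes as the press's.
- lid_b_top (a point): the same for the cup farther from the ram; the two lid centres are 58 mm apart along press y.
- lever (a joint): lever angle: 0 = at rest, grip up, 45 degrees above level; 0.87 rad = bottom stop, about 5 degrees below level. Sprung back towards 0: about 3 N at the grip at the start, 11 N at the bottom; it stays pressed against the rest stop at 0. If released well down its stroke it snaps back.
- lever_pivot (a point): point on the lever's horizontal turning axis (along press y), z 200 mm, on the head's +y side; axes as the press's. The grip swings about it at 150 mm radius, towards the press's front (-x) and down.
- lever_grip (a point): middle of the free part of the lever's black round grip bar, 18 mm diameter, 105 mm long along press y; the lever's 12 mm rod joins the bar 60 mm to the -y side of this point. It lies 60 mm to the +y side of point lever_pivot; z 306 mm at rest, 187 mm at the bottom. Its axes turn with the lever and match the press's at rest.
- dish_1: empty glass dish, 72 mm across, 18 high; origin centre of underside; bystander, leave alone
- dish_2: empty glass dish, 64 mm across, 18 high; origin centre of underside; bystander, leave alone
- spare_cup: finished steel sample cup, 44 mm across, 40 high, standing loose on the bench; origin centre of underside; bystander, leave alone
- amber_jar: amber glass jar, 56 mm across, 75 high; origin centre of underside; bystander, leave alone
- wash_bottle: white plastic bottle, 60 mm across, 140 high; origin centre of underside; bystander, leave alone
- spatula: lab spatula, 160 mm long, lying along its x; origin on its underside; bystander, leave alone
- beaker: glass beaker, 60 mm across, 75 high; origin centre of underside; bystander, leave alone

How it is judged:
By the outcome, as a careful person would: the job done as asked, in the order asked, and still so for the second after the job is handed in, with the robot touching nothing.
It also fails if it takes over 72 s, if anything falls off the work surface, if the arm or the gripper's body presses on something with over 40 N, if the wrist force passes 120 N, or if a joint passes its speed limit or range.

## Working session

There is one attempt and no reset: what is moved stays moved. The work goes in short steps, Python scripts to look and compute and a tool call to move; the robot and the scene stay as the last step left them, time stands still between calls to the robot, and variables do not carry over. Pictures are saved under pics/ and viewed, at most 10 in all, crops included, and the job is handed in when it is done.

Besides the shell and the picture viewer there is one more tool, called after ">>>" as a command line: name --pt "numbers of a row" for each row, then --argument value for the rest. arm_command: Moves the arm, as the interface text tells. Its arguments: {"type":"object","properties":{"targets":{"type":"array","items":{"type":"array","items":{"type":"number"}}}},"required":["targets"]}

```bash
ls; mkdir -p pics
cat > h.py <<'E'
import numpy as np, cv2
from cell import env
def cam(name):
    c=env.read_camera(name); f=200/np.tan(np.radians(c["vertical_fov"])/2)
    return c,f
def project(c,f,P):
    T=np.linalg.inv(np.array(c["world_from_camera"])); p=(T@np.c_[np.atleast_2d(P),np.ones(len(np.atleast_2d(P)))].T)[:3]
    return np.c_[p[0]/p[2]*f+c["cx"],p[1]/p[2]*f+c["cy"]]
def ray(c,f,u,v,z):
    T=np.array(c["world_from_camera"]); d=T[:3,:3]@np.array([(u-c["cx"])/f,(v-c["cy"])/f,1]); o=T[:3,3]
    return o+d*(z-o[2])/d[2]
E
python3 - <<'E'
from h import *
s=env.state(); print(s)
for n in("scene","side"):
    c,f=cam(n); print(n,f,c["cx"],c["cy"],np.round(c["world_from_camera"],3).tolist())
    cv2.imwrite(f"pics/{n}0.png",c["frame"][:,:,::-1])
E
```

```text
pics
{'t': 0.0, 'joints': array([-1.22658120e+00,  4.91581968e-01,  1.55945812e+00,  2.64360408e-05,
        1.09168690e+00, -1.05597918e-01]), 'qvel': array([-1.16863902e-05,  4.06098381e-04, -1.11329951e-03,  3.06958941e-04,
       -1.14559951e-03,  1.16517884e-03]), 'tau': array([-7.59829782e-04, -6.12646222e+01, -2.58174384e+01,  6.92796987e-02,
        4.82655130e-02, -1.15825665e-04]), 'eef_pos': array([ 271.69292996, -562.58627596,  214.04483818]), 'tcp_rot': array([-3.14046711e+00, -1.42876193e-04,  4.49800762e-01]), 'ft_force': array([-0.72236751, -0.02630345, -0.7833151 ]), 'moment': array([ 0.00105771, -0.01680302, -0.01135862]), 'grip_force': 0.0, 'opening': 0.9989352749180505}
scene 515.5100679643333 315.88643330060466 197.3357144680814 [[0.388, 0.546, -0.743, 1453.996], [0.922, -0.215, 0.323, -397.231], [0.017, -0.809, -0.587, 944.925], [0.0, 0.0, 0.0, 1.0]]
side 407.8380787468155 325.19817411704247 203.3458479418486 [[-0.725, -0.403, 0.559, 40.833], [-0.689, 0.403, -0.603, 522.859], [0.018, -0.822, -0.569, 688.894], [0.0, 0.0, 0.0, 1.0]]
```

View pics/scene0.png

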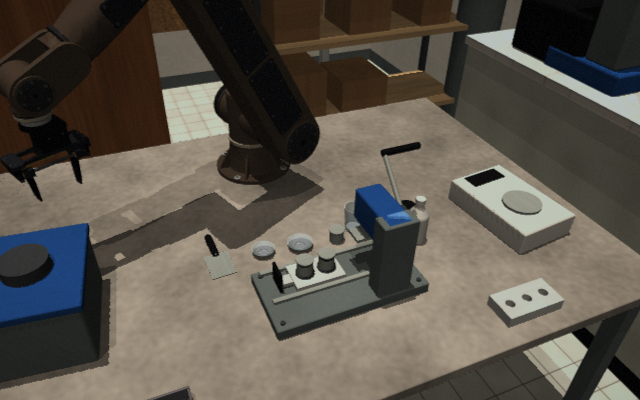

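View pics/side0.png

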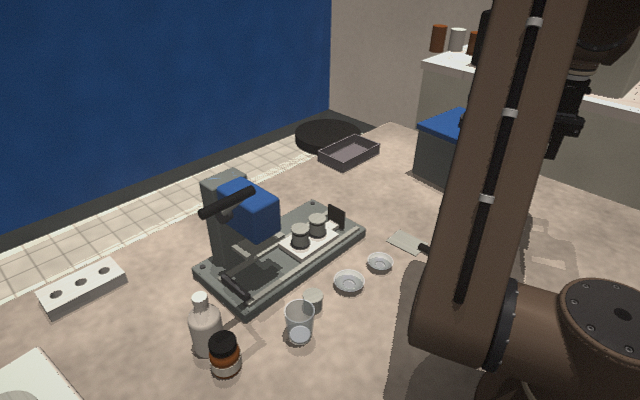

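The scene view shows the press near (340,270) with its tab at (278,276), lids at about (305,259) and (327,253), and the grip bar at about (402,150). In the side view the lids are at about (300,229) and (317,218), and the grip bar runs (200,212)-(253,192). Next I'll zoom in.

Run:
```python
import cv2,numpy as np
a=cv2.imread("pics/scene0.png")[130:340,245:435]; b=cv2.imread("pics/side0.png")[165:325,185:375]
a=cv2.resize(a[:150*210//150],None,fx=2.8,fy=2.8,interpolation=cv2.INTER_CUBIC)
b=cv2.resize(b,None,fx=4,fy=4,interpolation=cv2.INTER_CUBIC)[:600]
cv2.imwrite("pics/zs.png",a); b=b[:,:760]; cv2.imwrite("pics/zd.png",b); print(a.shape,b.shape)
```

```text
(588, 532, 3) (600, 760, 3)
```

View pics/zs.png

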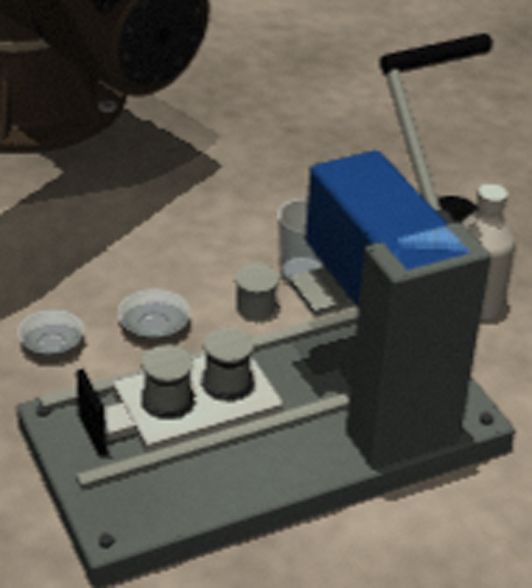

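View pics/zd.png

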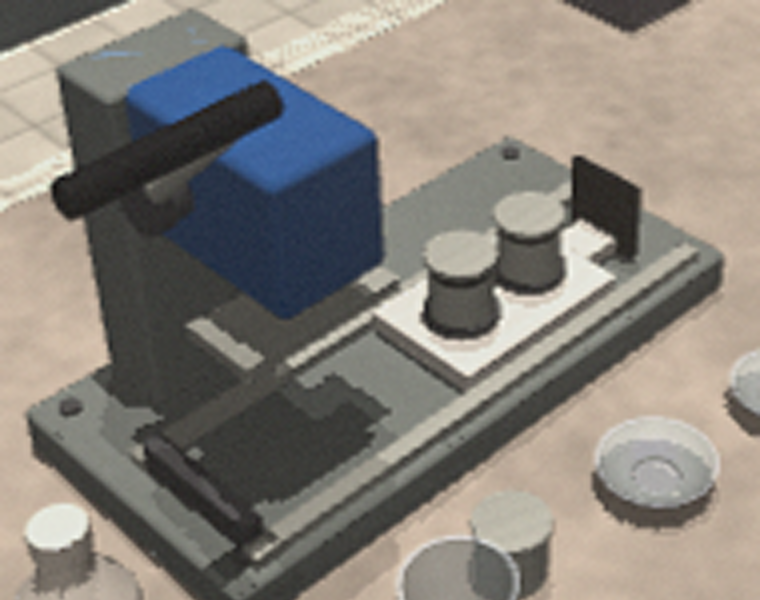

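Run:
```python
from h import *
from scipy.spatial.transform import Rotation
S,fs=cam("scene"); D,fd=cam("side")
sc=lambda p:(p[0]/2.8+245,p[1]/2.8+130)
sd=lambda p:(p[0]/4+185,p[1]/4+165)
cs=[((-80,-210),(20,408)),((120,-210),(94,566)),((120,190),(513,430))]
cd=[((-80,-210),(720,257)),((120,190),(30,420)),((120,-210),(510,140)),((-80,190),(235,588))]
M=[];W=[];L=[]
for m,p in cs: M.append(m);W.append(ray(S,fs,*sc(p),30)[:2]);L.append('s')
for m,p in cd: M.append(m);W.append(ray(D,fd,*sd(p),30)[:2]);L.append('d')
M=np.array(M,float);W=np.array(W)
a=(M-M.mean(0))[:,0]+1j*(M-M.mean(0))[:,1];b=(W-W.mean(0))[:,0]+1j*(W-W.mean(0))[:,1]
th=np.angle((np.conj(a)*b).sum());R=np.array([[np.cos(th),-np.sin(th)],[np.sin(th),np.cos(th)]])
t=W.mean(0)-R@M.mean(0);print("yaw",np.degrees(th),"t",t);print(L,(W-(M@R.T+t)).round(1).tolist())
def tri(ps,pd):
    A=[];B=[]
    for c,f,(u,v) in((S,fs,ps),(D,fd,pd)):
        T=np.array(c["world_from_camera"]);d=T[:3,:3]@[(u-c["cx"])/f,(v-c["cy"])/f,1];d/=np.linalg.norm(d)
        P=np.eye(3)-np.outer(d,d);A.append(P);B.append(P@T[:3,3])
    x=np.linalg.solve(sum(A),sum(B));return x,[np.linalg.norm(A[i]@x-B[i]) for i in(0,1)]
for n,p,q in(("a",(229,346),(461,255)),("b",(167,363),(529,213)),("gripmid",(437,53),(168,147)),("gripL",(383,63),(272,98)),("gripR",(491,43),(65,197)),("tabtop-x",(80,372),(638,190)),("tabtop+x",(103,408),(575,157))):
    x,e=tri(sc(p),sd(q));print(n,x.round(1),np.round(e,1),"press",(R.T@(x[:2]-t)).round(1))
```

```text
yaw 0.7061117264630268 t [611.73275094  40.71653571]
['s', 's', 's', 'd', 'd', 'd', 'd'] [[10.7, -0.8], [1.6, -0.9], [3.2, -8.7], [-1.8, 8.1], [-11.8, 0.2], [-9.4, 6.7], [7.5, -4.6]]
a [598.4   6.7  89.4] [0.2 0.2] press [-13.7 -33.9]
b [598.8 -51.7  89.4] [0.2 0.2] press [-14.1 -92.2]
gripmid [535.1 227.2 304.9] [0.7 0.7] press [-74.3 187.4]
gripL [533.9 174.2 305.5] [0.7 0.7] press [-76.2 134.5]
gripR [536.5 278.2 304.9] [1.9 1.9] press [-72.3 238.4]
tabtop-x [ 573.7 -123.5   82.4] [0.7 0.7] press [ -40.1 -163.7]
tabtop+x [ 624.8 -120.2   84.5] [0.2 0.2] press [  11.1 -161.1]
```

The lids and grip triangulate to the right heights (89 and 305 mm). I'll set out towards the lids, turning the tool to yaw 90°.

>>> arm_command --pt "32 -32 0 -8.5 0.5" --pt "64 -64 0 -17 0" --pt "96 -96 0 -25.5 0" --pt "128 -128 0 -34 0" --pt "160 -160 0 -42.5 0"

```text
t: 0.7
eef_pos: [346.5, -347.5, 214.6]
tcp_rot: [3.142, 0.0, 1.197]
ft_force: [1.5, 0.0, -0.3]
opening: 0.636
grip_force: 0.0
```

```bash
cat >> h.py <<'E'
from scipy.spatial.transform import Rotation as Ro
def rep():
    s=env.state(); print("t",round(s["t"],2),"p",s["eef_pos"].round(1),"rpy",np.degrees(s["tcp_rot"]).round(1),"F",s["ft_force"].round(1),"op",round(s["opening"],3),"gf",round(s["grip_force"],1)); return s
def to(P):
    s=rep(); R=Ro.from_euler("xyz",s["tcp_rot"]).as_matrix(); print("shift",(R.T@(np.array(P)-s["eef_pos"])).round(1))
E
python3 -c "
from h import *
to([598.8,-51.7,150])"
```

```text
t 0.7 p [ 346.5 -347.5  214.6] rpy [180.    0.   68.6] F [ 1.5  0.  -0.3] op 0.636 gf 0.0
shift [367.4 127.   64.6]
```

>>> arm_command --pt "45 16 0 -8 0" --pt "90 32 0 -16 0" --pt "135 48 0 -21.4 0" --pt "180 64 0 -21.4 0" --pt "225 80 0 -21.4 0"

```text
t: 1.2
eef_pos: [504.9, -168.1, 214.7]
tcp_rot: [3.141, 0.0, 1.565]
ft_force: [-0.1, -1.5, 1.3]
opening: 0.21
grip_force: 0.0
```

```bash
python3 -c "
from h import *
to([598.8,-51.7,110])"
```

```text
t 1.2 p [ 504.9 -168.1  214.7] rpy [180.    0.   89.7] F [-0.1 -1.5  1.3] op 0.21 gf 0.0
shift [116.9  93.2 104.7]
```

>>> arm_command --pt "30 23 10 0 0" --pt "60 47 25 0 0" --pt "90 70 45 0 0" --pt "117 93 65 0 0" --pt "117 93 65 0 0"

```text
t: 1.7
eef_pos: [598.3, -50.3, 146.8]
tcp_rot: [-3.138, -0.001, 1.568]
ft_force: [-0.7, -0.6, -0.5]
opening: 0.005
grip_force: 0.0
```

Run:
```python
from h import *
s=rep(); c=env.read_camera("wrist"); f=200/np.tan(np.radians(c["vertical_fov"])/2)
H=np.eye(4);H[:3,:3]=Ro.from_euler("xyz",s["tcp_rot"]).as_matrix();H[:3,3]=s["eef_pos"]
c["world_from_camera"]=H@np.array(c["hand_eye"])
cv2.imwrite("pics/w1.png",c["frame"][:,:,::-1]); print(project(c,f,np.array([[598.8,-51.7,89],[598.4,6.7,89],[600,-122,87],s["eef_pos"]])).round())
```

```text
t 1.7 p [598.3 -50.3 146.8] rpy [-1.798e+02 -1.000e-01  8.980e+01] F [-0.7 -0.6 -0.5] op 0.005 gf 0.0
[[313. 218.]
 [313. 142.]
 [315. 295.]
 [313. 248.]]
```

View pics/w1.png

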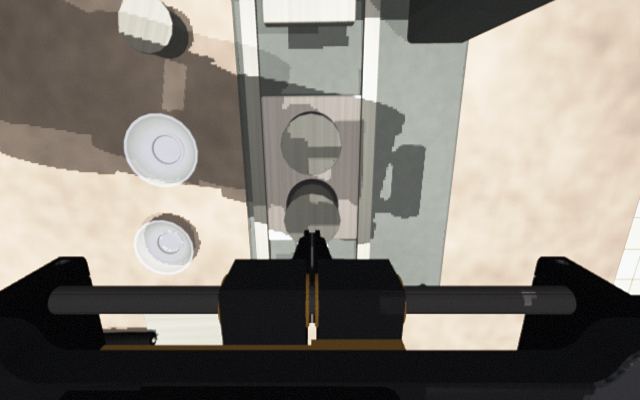

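The wrist view shows lid a at (311,143) and lid b at (313,215), within 3 px of predicted, with the shut fingers over lid b. Pressing it now.

>>> arm_command --pt "-1 0 20 0 0" --pt "-1 0 35 0 0" --pt "-1 0 45 0 0" --pt "-1 0 50 0 0" --pt "-1 0 50 0 0"

```text
t: 2.25
eef_pos: [597.4, -54.8, 99.6]
tcp_rot: [-3.141, 0.0, 1.565]
ft_force: [-0.3, -0.6, -0.3]
opening: 0.004
grip_force: 0.0
```

>>> arm_command --pt "0 0 2 0 0" --pt "0 0 4 0 0" --pt "0 0 6 0 0" --pt "0 0 8 0 0" --pt "0 0 8 0 0"

```text
t: 2.75
eef_pos: [597.7, -54.3, 91.8]
tcp_rot: [3.141, 0.0, 1.565]
ft_force: [-1.3, -0.2, 2.3]
opening: 0.006
grip_force: 0.9
```

>>> arm_command --pt "1 0 1 0 0" --pt "2 0 2 0 0" --pt "2 0 3 0 0" --pt "2 0 4 0 0" --pt "2 0 4 0 0"

```text
t: 3.25
eef_pos: [597.7, -52.6, 87.9]
tcp_rot: [3.141, 0.001, 1.565]
ft_force: [-0.4, -2.1, 3.9]
opening: 0.001
grip_force: 2.1
```

>>> arm_command --pt "0 0 0.5 0 0" --pt "0 0 1 0 0" --pt "0 0 1.5 0 0" --pt "0 0 2 0 0" --pt "0 0 2 0 0"

```text
t: 3.75
eef_pos: [597.8, -52.6, 87.2]
tcp_rot: [3.14, 0.001, 1.565]
ft_force: [-5.7, -2.4, 18.1]
opening: 0.003
grip_force: 8.8
```

>>> arm_command --pt "0 0 0.5 0 0" --pt "0 0 1 0 0" --pt "0 0 1 0 0"

```text
t: 4.05
eef_pos: [597.8, -52.6, 87.1]
tcp_rot: [3.14, 0.001, 1.565]
ft_force: [-8.8, -1.3, 27.3]
opening: 0.004
grip_force: 13.5
```

>>> arm_command --pt "0 0 -5 0 0" --pt "0 0 -20 0 0" --pt "20 0 -20 0 0" --pt "45 0 -20 0 0" --pt "59 0 -16 0 0"

```text
t: 4.55
eef_pos: [598.0, 8.0, 100.8]
tcp_rot: [3.141, -0.0, 1.566]
ft_force: [0.7, 0.5, 0.3]
opening: 0.006
grip_force: 0.0
```

>>> arm_command --pt "0 1 0 0 0" --pt "0 1 3 0 0" --pt "0 1 6 0 0" --pt "0 1 8 0 0" --pt "0 1 8 0 0"

```text
t: 5.05
eef_pos: [599.0, 5.9, 92.4]
tcp_rot: [3.142, 0.0, 1.564]
ft_force: [0.5, 0.3, 0.7]
opening: 0.004
grip_force: 0.3
```

>>> arm_command --pt "0 0 1 0 0" --pt "0 0 2 0 0" --pt "0 0 3 0 0" --pt "0 0 4 0 0" --pt "0 0 4 0 0"

```text
t: 5.55
eef_pos: [599.0, 6.0, 88.8]
tcp_rot: [3.141, 0.0, 1.565]
ft_force: [0.2, -0.0, 5.0]
opening: 0.007
grip_force: 2.1
```

>>> arm_command --pt "0 0 0.5 0 0" --pt "0 0 1 0 0" --pt "0 0 1.5 0 0" --pt "0 0 2 0 0" --pt "0 0 2 0 0"

```text
t: 6.05
eef_pos: [599.0, 6.0, 87.2]
tcp_rot: [3.141, 0.001, 1.565]
ft_force: [-2.3, -2.0, 9.4]
opening: 0.005
grip_force: 4.7
```

>>> arm_command --pt "0 0 0.5 0 0" --pt "0 0 1 0 0" --pt "0 0 1 0 0"

```text
t: 6.35
eef_pos: [599.0, 6.0, 87.1]
tcp_rot: [3.14, 0.001, 1.565]
ft_force: [-6.1, -1.6, 17.8]
opening: 0.003
grip_force: 9.4
```

>>> arm_command --pt "0 0 1 0 0" --pt "0 0 1 0 0" --pt "0 0 -20 0 0" --pt "0 0 -40 0 0" --pt "-40 0 -40 0 0"

```text
t: 6.85
eef_pos: [599.7, -31.4, 127.9]
tcp_rot: [3.138, 0.0, 1.569]
ft_force: [1.1, -0.7, -0.5]
opening: 0.003
grip_force: 0.0
```

>>> arm_command --pt "-45 0 0 0 0" --pt "-90 0 0 0 0" --pt "-125 0 0 0 0" --pt "-125 0 0 0 0"

```text
t: 7.25
eef_pos: [597.6, -162.6, 125.2]
tcp_rot: [3.141, 0.001, 1.561]
ft_force: [-0.0, 0.7, -0.1]
opening: 0.002
grip_force: 0.0
```

>>> arm_command --pt "0 0 20 0 0" --pt "0 0 45 0 0" --pt "0 0 62 0 0" --pt "8 0 62 0 0" --pt "14 0 62 0 0"

```text
t: 7.75
eef_pos: [598.0, -143.4, 63.7]
tcp_rot: [-3.141, -0.0, 1.565]
ft_force: [1.0, -0.1, -0.2]
opening: 0.005
grip_force: 0.0
```

>>> arm_command --pt "4 0 0 0 0" --pt "8 0 0 0 0" --pt "12 0 0 0 0" --pt "16 0 0 0 0" --pt "20 0 0 0 0"

```text
t: 8.25
eef_pos: [598.5, -124.3, 64.1]
tcp_rot: [3.141, 0.001, 1.565]
ft_force: [0.3, -3.1, 2.0]
opening: 0.005
grip_force: 1.6
```

>>> arm_command --pt "8 0 0 0 0" --pt "18 0 0 0 0" --pt "28 0 0 0 0" --pt "38 0 0 0 0" --pt "48 0 0 0 0"

```text
t: 8.75
eef_pos: [598.2, -75.3, 63.5]
tcp_rot: [-3.141, -0.0, 1.565]
ft_force: [-1.8, -3.9, 2.2]
opening: 0.005
grip_force: 1.8
```

>>> arm_command --pt "10 0 0 0 0" --pt "20 0 0 0 0" --pt "30 0 0 0 0" --pt "40 0 0 0 0" --pt "48 0 0 0 0"

```text
t: 9.25
eef_pos: [598.5, -27.4, 63.4]
tcp_rot: [-3.141, -0.0, 1.565]
ft_force: [-3.0, -4.1, 0.1]
opening: 0.005
grip_force: 1.7
```

>>> arm_command --pt "6 0 0 0 0" --pt "11 0 0 0 0" --pt "16 0 0 0 0" --pt "21 0 0 0 0" --pt "25 0 0 0 0"

```text
t: 9.75
eef_pos: [598.8, -3.0, 63.6]
tcp_rot: [-3.142, 0.0, 1.565]
ft_force: [-2.1, -2.3, -1.4]
opening: 0.008
grip_force: 1.6
```

>>> arm_command --pt "3 0 0 0 0" --pt "6 0 0 0 0" --pt "9 0 0 0 0" --pt "12 0 0 0 0" --pt "15 0 0 0 0"

```text
t: 10.25
eef_pos: [598.9, 11.8, 63.6]
tcp_rot: [-3.142, 0.0, 1.565]
ft_force: [-3.0, -6.4, 0.3]
opening: 0.004
grip_force: 4.4
```

>>> arm_command --pt "1 0 0 0 0" --pt "2 0 0 0 0" --pt "3 0 0 0 0" --pt "4 0 0 0 0" --pt "5 0 0 0 0"

```text
t: 10.75
eef_pos: [599.0, 12.1, 63.7]
tcp_rot: [-3.141, 0.006, 1.566]
ft_force: [-5.8, -44.8, 0.3]
opening: 0.008
grip_force: 22.1
```

End stop reached: y stuck at 12.1 with the force rising. Backing off and climbing towards the lever.

>>> arm_command --pt "-10 0 0 0 0" --pt "-35 0 0 0 0" --pt "-40 0 -40 0 0" --pt "-40 0 -85 0 0.3" --pt "-40 0 -130 0 0.6"

```text
t: 11.25
eef_pos: [598.9, -23.2, 195.3]
tcp_rot: [3.141, -0.001, 1.564]
ft_force: [0.7, -0.4, -0.4]
opening: 0.115
grip_force: 0.0
```

>>> arm_command --pt "0 0 -45 0 0.6" --pt "0 0 -90 0 0.6" --pt "0 0 -135 0 0.6" --pt "0 0 -155 0 0.6" --pt "0 0 -155 0 0.6"

```text
t: 11.75
eef_pos: [599.7, -22.9, 352.3]
tcp_rot: [3.135, 0.0, 1.565]
ft_force: [-0.4, 0.5, -0.4]
opening: 0.534
grip_force: 0.0
```

Run:
```python
from h import *
to([535,238,345])
S,f=cam("scene"); D,g=cam("side")
a=cv2.resize(S["frame"][130:340,245:435],None,fx=2,fy=2); b=cv2.resize(D["frame"][165:325,185:375],None,fx=2,fy=2)
b=np.vstack([b,np.zeros((100,380,3),np.uint8)])
cv2.imwrite("pics/c2.png",np.hstack([a,b])[:,:,::-1])
```

```text
t 11.75 p [599.7 -22.9 352.3] rpy [179.6   0.   89.7] F [-0.4  0.5 -0.4] op 0.534 gf 0.0
shift [260.5 -66.2   6.8]
```

View pics/c2.png

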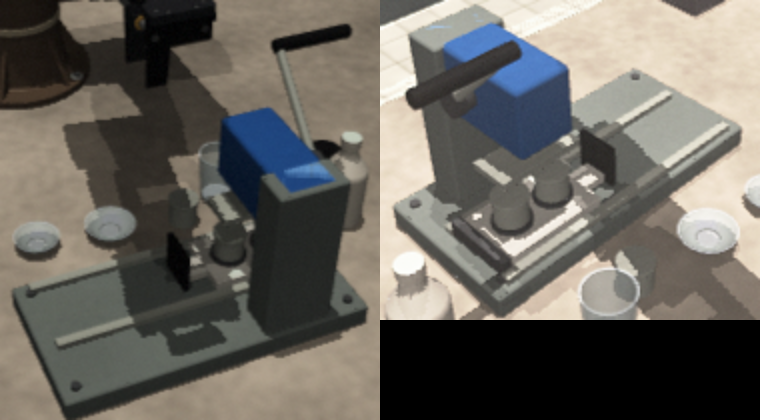

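The carriage sits against the end-stop bar (side crop about (485,240)), both lids look home, and the bystanders are unmoved. Next, over the grip.

>>> arm_command --pt "45 -12 0 0 0.6" --pt "90 -24 0 0 0.6" --pt "135 -36 0 0 0.6" --pt "180 -48 0 0 0.6" --pt "225 -60 0 0 0.6"

```text
t: 12.35
eef_pos: [539.0, 203.8, 346.9]
tcp_rot: [-3.139, 0.0, 1.565]
ft_force: [0.8, 0.2, -0.8]
opening: 0.6
grip_force: 0.0
```

>>> arm_command --pt "20 -3 0 0 0.6" --pt "36 -6 0 0 0.6" --pt "36 -6 0 0 0.6"

```text
t: 12.65
eef_pos: [533.7, 239.5, 347.3]
tcp_rot: [-3.14, 0.0, 1.567]
ft_force: [0.5, -0.2, 0.3]
opening: 0.602
grip_force: 0.0
```

Run:
```python
from h import *
to([535,238,287]);s=env.state(); c=env.read_camera("wrist"); f=200/np.tan(np.radians(c["vertical_fov"])/2)
H=np.eye(4);H[:3,:3]=Ro.from_euler("xyz",s["tcp_rot"]).as_matrix();H[:3,3]=s["eef_pos"]
c["world_from_camera"]=H@np.array(c["hand_eye"])
cv2.imwrite("pics/w2.png",c["frame"][:,:,::-1]); print(project(c,f,np.array([[534,174,306],[536.5,278,306],[535,238,306]])).round())
```

```text
t 12.65 p [533.7 239.5 347.3] rpy [-179.9    0.    89.8] F [ 0.5 -0.2  0.3] op 0.602 gf 0.0
shift [-1.4  1.4 60.3]
[[313. 301.]
 [317. 171.]
 [315. 225.]]
```

View pics/w2.png

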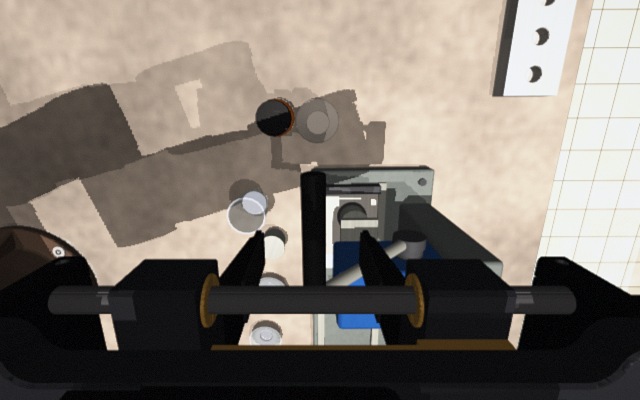

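The bar lies between the open fingers: columns 303-325, far end at row 172, with the rod well below the pad position. Descending to grip it.

>>> arm_command --pt "-1 1 20 0 0.6" --pt "-1 1 40 0 0.6" --pt "-1 1 55 0 0.6" --pt "-1 1 60 0 0.6" --pt "-1 1 60 0 0.3"

```text
t: 13.2
eef_pos: [535.4, 236.1, 288.0]
tcp_rot: [-3.14, 0.001, 1.564]
ft_force: [-0.4, 0.3, -1.1]
opening: 0.558
grip_force: 0.0
```

>>> arm_command --pt "0 0 0 0 0.2" --pt "0 0 0 0 0.1" --pt "0 0 0 0 0" --pt "0 0 0 0 0" --pt "0 0 0 0 0"

```text
t: 13.7
eef_pos: [534.8, 237.1, 288.8]
tcp_rot: [-3.141, 0.0, 1.565]
ft_force: [-2.6, -0.3, 2.1]
opening: 0.177
grip_force: 30.0
```

>>> arm_command --pt "0 -4.5 4.7 0 0" --pt "0 -8.8 9.7 0 0" --pt "0 -12.9 14.8 0 0" --pt "0 -16.8 20 0 0" --pt "0 -20.4 25.5 0 0"

```text
t: 14.2
eef_pos: [515.4, 237.0, 263.4]
tcp_rot: [3.139, 0.0, 1.565]
ft_force: [5.7, -2.1, 3.7]
opening: 0.182
grip_force: 30.1
```

>>> arm_command --pt "0 -3.4 5.6 0 0" --pt "0 -6.6 11.3 0 0" --pt "0 -9.5 17.2 0 0" --pt "0 -12.1 23.2 0 0" --pt "0 -14.5 29.3 0 0"

```text
t: 14.7
eef_pos: [500.9, 237.5, 233.9]
tcp_rot: [3.139, -0.001, 1.565]
ft_force: [5.6, -0.8, 6.4]
opening: 0.183
grip_force: 30.0
```

>>> arm_command --pt "0 -2.1 6.2 0 0" --pt "0 -3.9 12.4 0 0" --pt "0 -5.5 18.8 0 0" --pt "0 -6.8 25.2 0 0" --pt "0 -7.7 31.7 0 0"

```text
t: 15.2
eef_pos: [492.9, 237.5, 202.3]
tcp_rot: [3.14, -0.0, 1.565]
ft_force: [2.1, -1.1, 8.6]
opening: 0.18
grip_force: 30.0
```

>>> arm_command --pt "0 -0.8 6.5 0 0" --pt "0 -1.2 13 0 0" --pt "0 -1.3 19.6 0 0" --pt "0 -1.2 25.6 0 0" --pt "0 -0.9 29.6 0 0"

```text
t: 15.7
eef_pos: [490.9, 237.4, 172.4]
tcp_rot: [-3.14, -0.0, 1.565]
ft_force: [-2.8, -0.2, 11.0]
opening: 0.182
grip_force: 30.0
```

>>> arm_command --pt "0 0 1 0 0" --pt "0 0.3 2 0 0" --pt "0 0.5 3 0 0" --pt "0 0.5 4 0 0" --pt "0 0.5 4 0 0"

```text
t: 16.2
eef_pos: [491.1, 237.4, 168.5]
tcp_rot: [-3.14, 0.0, 1.565]
ft_force: [-4.6, 0.3, 10.5]
opening: 0.181
grip_force: 30.0
```

>>> arm_command --pt "0 0 1 0 0" --pt "0 0 2 0 0" --pt "0 0 3 0 0" --pt "0 0 3 0 0" --pt "0 0 3 0 0"

```text
t: 16.7
eef_pos: [491.2, 237.4, 165.6]
tcp_rot: [-3.14, 0.0, 1.565]
ft_force: [-3.4, 0.1, 11.3]
opening: 0.182
grip_force: 30.0
```

>>> arm_command --pt "0 0 1 0 0" --pt "0 0 2 0 0" --pt "0 0 2 0 0"

```text
t: 17.0
eef_pos: [491.4, 237.4, 163.6]
tcp_rot: [-3.14, 0.0, 1.565]
ft_force: [-2.1, -1.0, 9.2]
opening: 0.179
grip_force: 30.0
```

Run:
```python
from h import *
s=rep()
S,f=cam("scene"); D,g=cam("side")
p=s["eef_pos"]
for z in(187,181): print(project(S,f,[[p[0],p[1]+40,z]]),project(D,g,[[p[0],p[1]+40,z]]))
a=cv2.resize(S["frame"][130:290,315:455],None,fx=2.8,fy=2.8,interpolation=2); b=cv2.resize(D["frame"][165:325,170:295],None,fx=2.8,fy=2.8,interpolation=2)
cv2.imwrite("pics/c3.png",np.hstack([a,b])[:,:,::-1])
```

```text
t 17.0 p [491.4 237.4 163.6] rpy [-179.9    0.    89.7] F [-2.1 -1.   9.2] op 0.179 gf 30.0
[[404.30502226 175.8116806 ]] [[226.21163077 281.90567771]]
[[404.04253257 177.67974674]] [[226.63878156 284.43503148]]
```

View pics/c3.png

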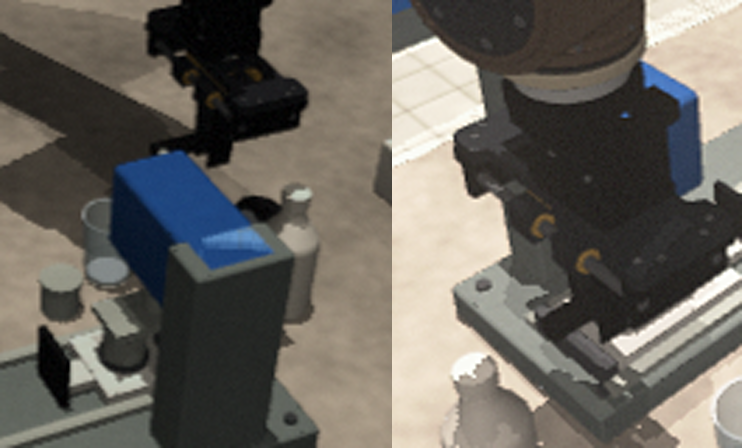

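The bar's +y end shows in the side crop at about (548,322), i.e. bar z of about 187-190, so it is near or at the bottom and seems to creep a little in the pads. The ram sits right over the lids. I'll push further and compare.

>>> arm_command --pt "0 0 3 0 0" --pt "0 0 4 0 0"

```text
t: 17.3
eef_pos: [491.6, 237.5, 161.3]
tcp_rot: [3.141, -0.0, 1.565]
ft_force: [-10.0, -3.4, 36.3]
opening: 0.179
grip_force: 30.1
```

Run:
```python
from h import *
rep()
D,g=cam("side")
A=cv2.imread("pics/c3.png")  # before, side part
b=cv2.resize(D["frame"][165:325,170:295],None,fx=2.8,fy=2.8,interpolation=2)[:,:,::-1]
o=A[:,392:]
# shift of bar end patch & finger/body patch between the two moments
def sh(y0,y1,x0,x1):
    p=cv2.cvtColor(o[y0:y1,x0:x1],6).astype(np.float32);q=cv2.cvtColor(np.ascontiguousarray(b[y0:y1,x0:x1]),6).astype(np.float32)
    return np.array(cv2.phaseCorrelate(p,q,cv2.createHanningWindow(p.shape[::-1],cv2.CV_32F))[0])/2.8
print("bar",sh(295,350,135,195),"body",sh(220,290,110,230))
cv2.imwrite("pics/tmp.png",b)
```

```text
t 17.3 p [491.6 237.5 161.3] rpy [180.   -0.   89.7] F [-10.   -3.4  36.3] op 0.179 gf 30.1
bar [0.00402739 0.10602182] body [0.06189057 1.11475741]
```

36 N and the bar didn't move while the gripper body did, so the lever is on its bottom stop. Hold, then ease up at about 1° per row.

>>> arm_command --pt "0 0 0 0 0" --pt "0 0 0 0 0" --pt "0 0 0 0 0" --pt "0 0 0 0 0" --pt "0 0 0 0 0"

```text
t: 17.85
eef_pos: [491.6, 237.5, 161.6]
tcp_rot: [3.141, -0.001, 1.565]
ft_force: [-9.3, -3.5, 30.4]
opening: 0.184
grip_force: 30.1
```

>>> arm_command --pt "0 0 0 0 0" --pt "0 0 0 0 0" --pt "0 0 0 0 0" --pt "0 0 0 0 0" --pt "0 0 0 0 0"

```text
t: 18.35
eef_pos: [491.6, 237.5, 161.6]
tcp_rot: [3.141, -0.001, 1.565]
ft_force: [-9.3, -3.6, 31.3]
opening: 0.183
grip_force: 30.1
```

>>> arm_command --pt "0 -0.1 -2.6 0 0" --pt "0 -0.2 -5.2 0 0" --pt "0 -0.3 -7.8 0 0" --pt "0 -0.4 -10.4 0 0" --pt "0 -0.5 -13 0 0"

```text
t: 18.85
eef_pos: [490.9, 237.4, 172.4]
tcp_rot: [-3.14, 0.0, 1.565]
ft_force: [-0.2, 0.2, 5.7]
opening: 0.186
grip_force: 30.0
```

>>> arm_command --pt "0 0.1 -2.6 0 0" --pt "0 0.2 -5.2 0 0" --pt "0 0.3 -7.8 0 0" --pt "0 0.4 -10.5 0 0" --pt "0 0.5 -13.1 0 0"

```text
t: 19.35
eef_pos: [491.2, 237.4, 185.4]
tcp_rot: [-3.139, 0.0, 1.565]
ft_force: [-1.0, 0.3, 5.2]
opening: 0.178
grip_force: 30.0
```

>>> arm_command --pt "0 0.3 -2.6 0 0" --pt "0 0.6 -5.2 0 0" --pt "0 1 -7.8 0 0" --pt "0 1.4 -10.4 0 0" --pt "0 1.7 -13 0 0"

```text
t: 19.85
eef_pos: [492.8, 237.3, 198.4]
tcp_rot: [-3.139, 0.0, 1.565]
ft_force: [-5.1, 0.8, 4.5]
opening: 0.186
grip_force: 30.0
```

>>> arm_command --pt "0 0.6 -2.6 0 0" --pt "0 1.2 -5.1 0 0" --pt "0 1.7 -7.7 0 0" --pt "0 2.3 -10.2 0 0" --pt "0 2.9 -12.8 0 0"

```text
t: 20.35
eef_pos: [495.5, 237.2, 211.1]
tcp_rot: [-3.138, 0.001, 1.565]
ft_force: [-7.2, 0.3, 4.7]
opening: 0.182
grip_force: 30.0
```

>>> arm_command --pt "0 0.8 -2.5 0 0" --pt "0 1.6 -5 0 0" --pt "0 2.3 -7.4 0 0" --pt "0 3.1 -9.9 0 0" --pt "0 3.9 -12.4 0 0"

```text
t: 20.85
eef_pos: [499.0, 237.1, 223.4]
tcp_rot: [-3.137, 0.001, 1.565]
ft_force: [-8.6, 0.5, 5.7]
opening: 0.181
grip_force: 30.0
```

>>> arm_command --pt "0 1 -2.4 0 0" --pt "0 2 -4.8 0 0" --pt "0 3 -7.2 0 0" --pt "0 4 -9.7 0 0" --pt "0 5 -12.1 0 0"

```text
t: 21.35
eef_pos: [503.5, 237.2, 235.5]
tcp_rot: [-3.136, 0.001, 1.565]
ft_force: [-13.0, 0.9, 7.1]
opening: 0.182
grip_force: 30.0
```

>>> arm_command --pt "0 1.2 -2.3 0 0" --pt "0 2.4 -4.6 0 0" --pt "0 3.7 -7 0 0" --pt "0 4.9 -9.3 0 0" --pt "0 6.1 -11.6 0 0"

```text
t: 21.85
eef_pos: [508.8, 237.3, 247.2]
tcp_rot: [-3.135, 0.001, 1.565]
ft_force: [-17.8, 1.0, 10.6]
opening: 0.184
grip_force: 30.0
```

>>> arm_command --pt "0 1.4 -2.2 0 0" --pt "0 2.8 -4.4 0 0" --pt "0 4.2 -6.6 0 0" --pt "0 5.6 -8.9 0 0" --pt "0 7 -11.1 0 0"

```text
t: 22.35
eef_pos: [515.2, 237.3, 258.6]
tcp_rot: [-3.133, 0.001, 1.565]
ft_force: [-23.1, -0.1, 13.5]
opening: 0.181
grip_force: 30.0
```

>>> arm_command --pt "0 1.6 -2 0 0" --pt "0 3.2 -4.1 0 0" --pt "0 4.8 -6.2 0 0" --pt "0 6.4 -8.2 0 0" --pt "0 8 -10.3 0 0"

```text
t: 22.85
eef_pos: [522.5, 237.4, 269.4]
tcp_rot: [-3.132, 0.0, 1.566]
ft_force: [-28.6, 0.3, 20.3]
opening: 0.18
grip_force: 30.0
```

>>> arm_command --pt "0 0 -2 0 0" --pt "0 1 -4 0 0" --pt "0 2.5 -6 0 0" --pt "0 4 -8 0 0" --pt "0 5.5 -10 0 0"

```text
t: 23.35
eef_pos: [530.0, 237.5, 279.1]
tcp_rot: [-3.137, -0.0, 1.565]
ft_force: [-13.7, 1.7, 10.5]
opening: 0.18
grip_force: 30.0
```

>>> arm_command --pt "0 0 -1 0 0" --pt "0 0.5 -2 0 0" --pt "0 1 -3 0 0" --pt "0 1.5 -4 0 0" --pt "0 1.5 -4 0 0"

```text
t: 23.85
eef_pos: [533.0, 237.5, 282.7]
tcp_rot: [-3.139, -0.0, 1.565]
ft_force: [-5.4, 2.5, 4.4]
opening: 0.183
grip_force: 30.0
```

>>> arm_command --pt "0 0.3 -0.6 0 0" --pt "0 0.6 -1.2 0 0" --pt "0 1 -2 0 0" --pt "0 1.2 -2.6 0 0" --pt "0 1.2 -2.6 0 0"

```text
t: 24.35
eef_pos: [534.9, 237.4, 284.9]
tcp_rot: [-3.141, -0.0, 1.565]
ft_force: [-1.4, 5.5, -4.3]
opening: 0.181
grip_force: 29.9
```

>>> arm_command --pt "0 0.4 -0.4 0 0" --pt "0 0.8 -0.8 0 0" --pt "0 1 -1 0 0" --pt "0 1 -1 0 0"

```text
t: 24.75
eef_pos: [535.0, 237.4, 285.1]
tcp_rot: [-3.138, 0.0, 1.565]
ft_force: [-4.5, 5.7, -6.9]
opening: 0.182
grip_force: 29.9
```

Force has reversed and the pose is pinned at x 535, z 285, so the lever is on its rest stop. Opening and lifting clear.

>>> arm_command --pt "0 0 0 0 0.25" --pt "0 0 0 0 0.4" --pt "0 0 0 0 0.6" --pt "0 0 0 0 0.6" --pt "0 0 0 0 0.6"

```text
t: 25.25
eef_pos: [536.2, 236.9, 286.7]
tcp_rot: [3.141, 0.0, 1.565]
ft_force: [0.2, 0.6, -0.7]
opening: 0.53
grip_force: 0.0
```

>>> arm_command --pt "0 0 -5 0 0.6" --pt "0 0 -20 0 0.6" --pt "0 0 -45 0 0.6" --pt "0 0 -75 0 0.6" --pt "0 0 -75 0 0.6"

```text
t: 25.75
eef_pos: [536.9, 237.3, 365.8]
tcp_rot: [3.135, -0.002, 1.565]
ft_force: [-0.6, 0.1, 0.3]
opening: 0.6
grip_force: 0.0
```

>>> arm_command --pt "-40 0 0 0 0.6" --pt "-80 0 0 0 0.6" --pt "-120 0 0 0 0.6" --pt "-160 0 0 0 0.6" --pt "-200 0 0 0 0.6"

```text
t: 26.25
eef_pos: [534.5, 35.5, 361.3]
tcp_rot: [-3.142, 0.0, 1.565]
ft_force: [0.4, 0.2, -0.1]
opening: 0.597
grip_force: 0.0
```

>>> arm_command --pt "-40 0 0 0 0.6" --pt "-80 0 0 0 0.6" --pt "-110 0 0 0 0.6" --pt "-120 0 0 0 0.6" --pt "-120 0 0 0 0.6"

```text
t: 26.75
eef_pos: [534.1, -83.8, 361.2]
tcp_rot: [-3.141, -0.0, 1.563]
ft_force: [-0.5, 0.8, -1.0]
opening: 0.6
grip_force: 0.0
```

Run:
```python
from h import *
rep()
S,f=cam("scene"); D,g=cam("side")
a=cv2.resize(S["frame"][120:340,200:440],None,fx=1.65,fy=1.65); b=cv2.resize(D["frame"][165:385,165:405],None,fx=1.65,fy=1.65)
cv2.imwrite("pics/c4.png",np.hstack([a,b])[:,:,::-1])
```

```text
t 26.75 p [534.1 -83.8 361.2] rpy [-180.    -0.    89.6] F [-0.5  0.8 -1. ] op 0.6 gf 0.0
```

View pics/c4.png

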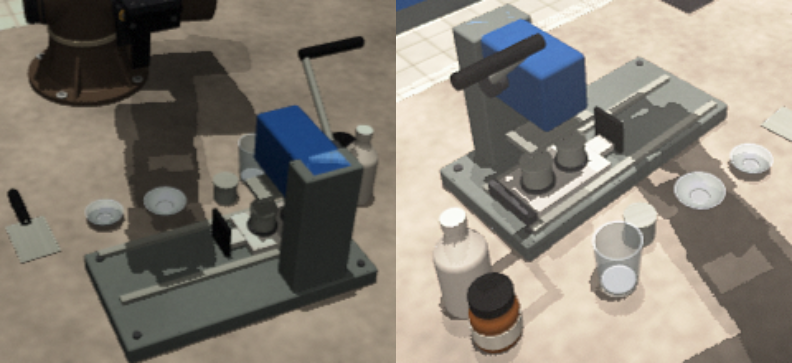

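The lever is back at rest (scene crop grip at (332,47)), the carriage is at the stop, the tab is at (222,235), and the bystanders are in place.

```bash
python3 -c "
from cell import env
print(env.job_done())"
```

```text
the job is handed in; nothing more can be done
None
```

The job is handed in: both lids are pressed home, the carriage is at its end stop, and the lever was pulled to the bottom, held about 1 s, eased back to rest and released. Bystanders were undisturbed in the last images, and it took about 27 s.

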